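Sort look-alike pan rests by how they drag

ROBOT

A 6-joint arm with a two-finger parallel gripper is mounted at the origin on a cart in front of the work surface, level with it; the furniture and walls round the work are solid. World frame = base frame: x ahead of the robot, y to its left, z up, the work surface at z = 0. Lengths are in mm, angles in rad, forces in N, time in s.
With the tool pointing down it reaches from about 300 to 775 mm from the base axis. Payload 14.6 kg.
Tool frame: the origin (TCP) lies midway between the tips of the shut fingers; the grasp point (between the pads) lies grasp_offset behind it (grasp_offset is the distance from the TCP to the grasp point, in mm); z points along the fingers, y is the line along which they close (so a half turn about z gives the same grasp; the last joint's range is limited). The gripper opens to 94 mm and grips with 3 to 60 N. Pads are 16 mm wide; open, the fingers measure 119 mm over their backs; the gripper's body (75 mm by 177 mm) begins 78 mm behind the grasp point.
Start: joints at [1.236, 0.3, 1.521, -0, 1.321, -0.067], TCP at [145.533, 530.386, 205.446] pointing down, gripper open.
Joint ranges: [-3.03, 3.03], [-0.79, 2.21], [0.23, 2.52], [-1.04, 4.18], [0, 3.07], [-2.55, 2.55]. Speed limits (rad/s): [2.22, 2.22, 2.57, 3.14, 3.14, 3.14].

INTERFACE

Orientations are given as [roll, pitch, yaw] about the fixed x, y, z axes, in that order (R = Rz(yaw) Ry(pitch) Rx(roll)).
In Python, from cell import * gives the robot as it stands. The module is installed in compiled form; this text tells all that it offers.
- The arm moves only by the shell command python3 -m jog 'ROWS' [FORCE]. ROWS is JSON, a list of rows, each a list of 3 entries, a list of its own where there are three numbers: the finger opening in mm, from 0 to 94, then the shift along the tool's x, y, z in units of 50 mm (1.0 is 50 mm), then the turn about the tool's z in units of 180 degrees (1.0 is 180 degrees). In form: [[fingers, [dx, dy, dz], twist], ...]. A call has 1 to 20 rows; each row shifts and turns the commanded pose from where the row before left it, along the tool's axes as they then stand; what a row does not reach is not made up. A row lasts 1/10 s, in which the tool goes at most 50 mm and 8.59 degrees, less where a joint would pass 70% of its speed; a pose out of reach is approached as far as the arm can. A call with a number of a shift or a turn outside -1 to 1 is refused whole. A call with a gripper value outside its range is refused whole. The fingers move at their own pace and stop on an object; FORCE is the grip in N (left out, the last holds). Time passes only in rows, so rows that do not move let the fingers close. It gives the time, the measured TCP pose, the force, the opening and the grip force at its end, in the units of the state.
- read_state(): the state, without advancing time (a new reading comes with each control period).
- camera(name): name is "scene" or "top" or "wrist"; returns the picture (480x640x3 uint8, red, green, blue); there is no depth.
- calibration(name): a dict with "mtx" (3x3 intrinsics, pixels), "cam_to_world" (4x4, takes a point from camera to world coordinates); the wrist camera has in their place "hand_eye" (4x4, takes a point from camera to tool coordinates, whose origin is the TCP and whose axes are the flange's). Camera axes: x right, y down, z forward; pixel columns grow to the right and rows downward; lengths in mm; the calibration is good to about 2 mm. A picture is of the moment at which its call begins: read the wrist's pose just before it. calibration takes no time and is no camera call.
- sign_off(): hands the job in; it is judged then, once.
Trained networks look in the newest picture that a camera, given by its name, has taken for a name from the list of things; names that differ only in an ending like _2 or _b are one class to them, and where a whole thing is asked for, a point or a joint stands for the part that bears it (a point fixed in the world has none). Each returns a list of dicts, best first, with "conf" (0 to 1); they miss things now and then, are a little off and sometimes report something else, mostly with a low value. They report only what shows in the picture. A call takes as long as a camera call. They do not tell look-alikes from the thing itself.
- regions_of(camera, query): "pixels" (480x640 bool, what is visible of it) and "rect" ([centre column, centre row, width, height] in pixels, round what is visible of it).
The state is a dict: "clock": time; "joints": joint angles; "qd": joint speeds; "effort": joint torques, N m; "eef_pos": TCP position; "eef_rot": TCP orientation; "wrist_force": force on the tool from outside, world axes, zero at the start; "moment": the same for the moment, N m; "finger_gap": finger opening in mm; "finger_force": force on a finger pad.
Only numpy, scipy, OpenCV 4.12 (cv2) and the standard library are available. Lean on these libraries where they do the work, as an engineer would, in place of code of your own. Each camera call takes 0.05 s, during which the arm holds its last target. There are 200 camera calls.

TASK

Three look-alike iron pan rests differ only in how well their hidden undersides grip the worktop. First drag each one at least 5 cm across the open worktop to a new spot in front of the wooden rack, to feel how hard it drags; when all three have been tried and still lie out in the open, slide them into the rack, one to a bay and fully inside: the slickest in the left bay (as the robot sees it), the middling one in the middle bay, the grippiest in the right bay. Keep them flat on the worktop all the time, never lifted or tipped, leave the mug, pepper mill and garlic alone, and let go at the end.

Things in the scene. Friction and masses are not known exactly. Their poses are not given: they have to be found in the camera images.
- rest_a: round dark iron pan rest, a dish 76 mm across, 26 mm high, about 0.6 kg: floor top at z = 8 mm, raised rim 6 mm thick round a recess 64 mm across, 18 mm deep; closed fingertips well down in it, some 6 mm off its floor, drag it any way by the rim (shallower tips it). Origin: centre of underside, z up. Looks like the other two; the letters say nothing about grip
- rest_b: pan rest of the same shape, size and look as rest_a, same origin. Eight low feet under each; the three sets of feet differ, unseen: the level force to keep one sliding is about 0.4 N (slickest), 2.5 N (middling) or 5.3 N (grippiest), each up to 25 percent more or less; one of each kind
- rest_c: pan rest of the same shape, size and look as rest_a, same origin
- rack: fixed pale wooden rack, 332 mm wide (y), walls 10 mm thick and 24 mm high, no floor: a back rail and four dividers with rounded front ends make three bays side by side, open above and to the front (-x). Origin at worktop level, centre of the middle bay; divider front ends at x = -47 mm, back rail inner face at x = +42 mm. Yaw up to 0.15 either way
- bay_left (a point): centre, at worktop level, of the left bay of the rack (98 mm to +y of the rack's origin); x into the bay (away from its open front), y to the left, z up. The bay is 88 mm wide and 84 mm deep
- bay_middle (a point): centre, at worktop level, of the middle bay of the rack (at the rack's origin); x into the bay (away from its open front), y to the left, z up. The bay is 88 mm wide and 84 mm deep
- bay_right (a point): centre, at worktop level, of the right bay of the rack (98 mm to -y of the rack's origin); x into the bay (away from its open front), y to the left, z up. The bay is 88 mm wide and 84 mm deep
- mug: bystander: white mug with green sprigs, 92x127x95 mm, standing at the right; origin under its centre
- mill: bystander: dark wooden pepper mill, 58 mm across, 170 mm high, standing at the right; origin under its centre
- garlic: bystander: garlic bulb, 56 mm, at the left; origin under its centre
Not all that is in view belongs to the job. What is shaped like the rest_c but green is not meant.

How it is judged:
By the outcome, as a careful person would: the job done as asked, in the order asked, and still so for the second after the job is handed in, with the robot touching nothing.
It also fails if it takes over 72 s, if anything falls off the work surface, if the arm or the gripper's body presses on something with over 40 N, if the wrist force passes 120 N, or if a joint passes its speed limit or range.

## Working session

There is one attempt and no reset: what is moved stays moved. The work goes in short steps, Python scripts to look and compute and a shell command to move; the robot and the scene stay as the last step left them, time stands still between calls to the robot, and variables do not carry over. Pictures are saved under pics/ and viewed, at most 10 in all, crops included, and the job is handed in when it is done.

```bash
mkdir -p pics
cat > h.py <<'E'
from cell import *
import numpy as np, cv2
def ray(cam,u,v,z):
    c=calibration(cam); K=np.array(c["mtx"]);T=np.array(c["cam_to_world"])
    d=T[:3,:3]@np.linalg.inv(K)@np.array([u,v,1.]); o=T[:3,3]
    return o+d*(z-o[2])/d[2]
def proj(cam,p):
    c=calibration(cam); K=np.array(c["mtx"]);T=np.linalg.inv(np.array(c["cam_to_world"]))
    q=K@(T[:3,:3]@np.array(p,float)+T[:3,3]); return q[:2]/q[2]
E
python3 - <<'E'
from h import *
s=read_state(); print({k:np.round(s[k],3) for k in s})
for n in ("top","scene"):
    im=camera(n); cv2.imwrite(f"pics/{n}0.png",im[:,:,::-1])
    for q in ("rest_a","rack","mug","mill","garlic"):
        for r in regions_of(n,q):
            u,v,w,h=r["rect"]; print(n,q,round(r["conf"],2),np.round(r["rect"]),np.round(ray(n,u,v,26 if q=="rest_a" else 0)))
E
```

```text
{'clock': np.float64(0.0), 'joints': array([ 1.236,  0.3  ,  1.522,  0.   ,  1.321, -0.067]), 'qd': array([ 0.001, -0.001, -0.   , -0.001,  0.003, -0.001]), 'effort': array([-4.0000e-03, -5.3179e+01, -3.5274e+01,  7.1000e-02,  2.4000e-02,
       -0.0000e+00]), 'eef_pos': array([145.447, 530.156, 204.894]), 'eef_rot': array([-3.14 , -0.   ,  2.874]), 'wrist_force': array([ 0.376, -0.056,  0.137]), 'moment': array([ 0.039, -0.031,  0.011]), 'finger_force': np.float64(0.0), 'finger_gap': np.float64(93.973)}
top rest_a 0.95 [231. 295.  34.  32.] [420. 149.  26.]
top rest_a 0.92 [369. 151.  31.  34.] [ 771. -160.   26.]
top rest_a 0.86 [445. 359.  34.  38.] [ 290. -334.   26.]
top rest_a 0.73 [350. 298.  32.  34.] [ 421. -119.   26.]
top rest_a 0.57 [294. 297.  36.  35.] [419.   8.  26.]
top rack 0.78 [286. 198. 132.  50.] [659.  35.   0.]
top mug 0.83 [468. 291.  54.  63.] [ 446. -396.    0.]
top mill 0.69 [457. 212.  40.  41.] [ 633. -373.    0.]
top garlic 0.84 [175. 234.  24.  23.] [563. 294.   0.]
top garlic 0.17 [284. 196. 131.  49.] [662.  40.   0.]
scene rest_a 0.97 [382. 384.  40.  38.] [ 290. -335.   26.]
scene rest_a 0.89 [284. 273.  32.  26.] [408.  -3.  26.]
scene rest_a 0.85 [330. 293.  34.  33.] [ 420. -127.   26.]
scene rest_a 0.68 [239. 244.  28.  28.] [416. 144.  26.]
scene rest_a 0.68 [408. 209.  33.  23.] [ 760. -161.   26.]
scene rest_a 0.18 [326. 207. 113.  67.] [644.  28.  26.]
scene rack 0.7 [326. 209. 119.  68.] [659.  37.  -0.]
scene mug 0.97 [434. 327.  50.  56.] [ 486. -368.    0.]
scene mill 0.93 [455. 265.  31.  55.] [ 677. -338.    0.]
scene garlic 0.73 [230. 187.  21.  16.] [580. 312.   0.]
```

Run:
```python
import cv2
im=cv2.imread("pics/top0.png")[120:400,130:500]
cv2.imwrite("pics/top0c.png",cv2.resize(im,None,fx=2.1,fy=2.1,interpolation=cv2.INTER_CUBIC))
```

```text
(no output)
```

View pics/top0c.png

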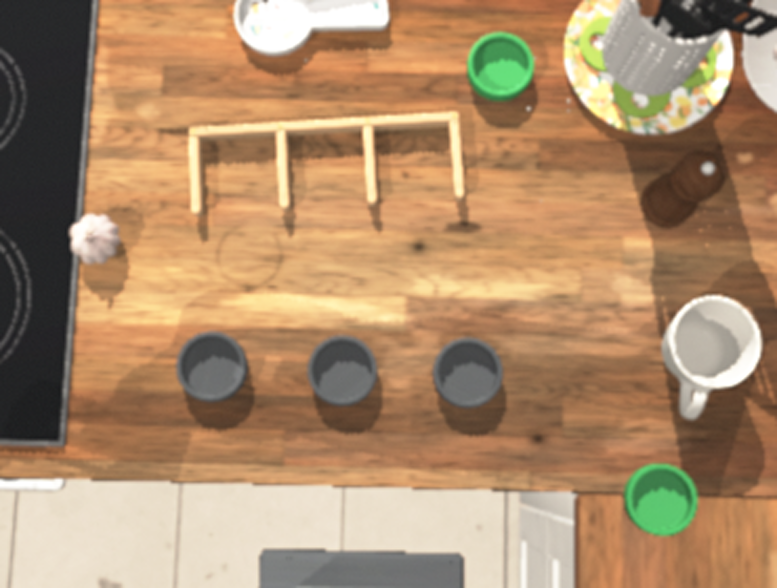

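View pics/scene0.png

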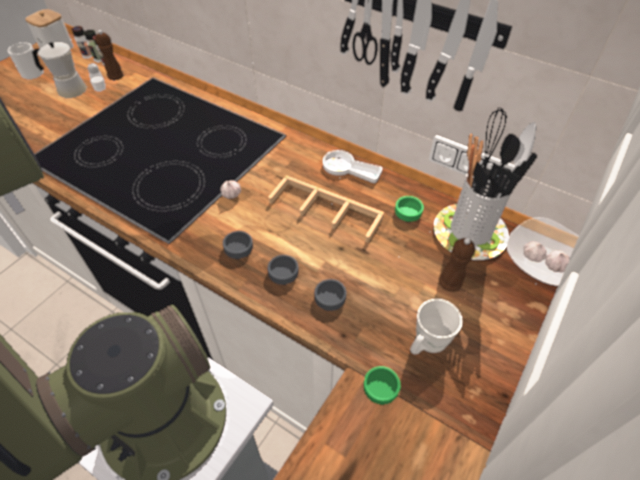

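The top view shows three dark rests at full-image pixels (231,295), (294,297) and (350,298). The two green dishes at (369,151) and (445,359) are decoys because of their colour. The rack is at (286,198), open towards the robot. The enlarged crop confirms the three dark ones. Next I'll fit precise poses.

```bash
cat >> h.py <<'E'
from scipy.optimize import minimize
S=4
def hull(cam,P):
    q=np.array([proj(cam,p) for p in P]); return cv2.convexHull((q*S).astype(np.float32)).astype(np.int32)
def cyl(x,y,r=38,h=26):
    a=np.linspace(0,2*np.pi,40,endpoint=False)
    return [(x+r*np.cos(t),y+r*np.sin(t),z) for t in a for z in (0,h)]
def dark(im):
    h=cv2.cvtColor(im,cv2.COLOR_RGB2HSV); return ((h[...,1]<75)&(h[...,2]<125)).astype(np.uint8)
def rests(n, regs=None):
    """fits of dark-rest cylinders to network masks; list of (x,y,iou)"""
    im=camera(n); D=dark(im); out=[]
    for r in regions_of(n,"rest_a"):
        m=r["pixels"]; px=im[m]
        if r["conf"]<.3 or m.sum()>2500 or (px[:,1].astype(int)-px[:,0]>40).mean()>.3: continue
        u,v=r["rect"][:2]; g=ray(n,u,v,13)
        M=cv2.resize(m.astype(np.uint8),None,fx=S,fy=S,interpolation=cv2.INTER_NEAREST)
        def f(p):
            R=np.zeros_like(M); cv2.fillPoly(R,[hull(n,cyl(*p))],1)
            return -(R&M).sum()/(R|M).sum()
        o=minimize(f,g[:2],method="Nelder-Mead",options=dict(initial_simplex=[g[:2],g[:2]+[8,0],g[:2]+[0,8]],maxiter=50))
        out.append((*np.round(o.x,1),round(-o.fun,3)))
    return sorted(out,key=lambda t:-t[1])
E
cat > rack.py <<'E'
from h import *
def boxes(x,y,a):
    B=[(42,52,-166+4,166-4)]+[(-47,52,c-5,c+5) for c in (-147,-49,49,147)]
    c,s=np.cos(a),np.sin(a)
    return [[(x+c*p-s*q,y+s*p+c*q,z) for p in b[:2] for q in b[2:] for z in (0,24)] for b in B]
Ms={}
for n in ("top","scene"):
    im=camera(n); r=regions_of(n,"rack")[0]; m=r["pixels"]; print(n,m.sum())
    Ms[n]=cv2.resize(m.astype(np.uint8),None,fx=S,fy=S,interpolation=cv2.INTER_NEAREST)
for ns in (["top"],["scene"],["top","scene"]):
    def f(p):
        t=0
        for n in ns:
            R=np.zeros_like(Ms[n])
            for b in boxes(p[0],p[1],p[2]/500): cv2.fillPoly(R,[hull(n,b)],1)
            t-=(R&Ms[n]).sum()/(R|Ms[n]).sum()
        return t/len(ns)
    best=min((minimize(f,g,method="Nelder-Mead",options=dict(initial_simplex=np.array([g,g,g,g])+np.array([[0]*3,[15,0,0],[0,15,0],[0,0,25]]),maxiter=120)) for g in np.array([[655,35,0],[640,35,30],[640,35,-30.]])),key=lambda o:o.fun)
    x,y,a=best.x[0],best.x[1],best.x[2]/500
    print(ns,np.round([x,y,a],3),best.fun,"bays",[np.round([x-np.sin(a)*o,y+np.cos(a)*o],1) for o in (98,0,-98)])
E
python3 rack.py
python3 - <<'E'
from h import *
for n in ("top","scene"): print(n,rests(n))
E
```

```text
top 1559
scene 1493Traceback (most recent call last):
  File "rack.py", line 18, in <module>
    best=min((minimize(f,g,method="Nelder-Mead",options=dict(initial_simplex=np.array([g,g,g,g])+np.array([[0]*3,[15,0,0],[0,15,0],[0,0,25]]),maxiter=120)) for g in np.array([[655,35,0],[640,35,30],[640,35,-30.]])),key=lambda o:o.fun)
  File "rack.py", line 18, in <genexpr>
    best=min((minimize(f,g,method="Nelder-Mead",options=dict(initial_simplex=np.array([g,g,g,g])+np.array([[0]*3,[15,0,0],[0,15,0],[0,0,25]]),maxiter=120)) for g in np.array([[655,35,0],[640,35,30],[640,35,-30.]])),key=lambda o:o.fun)
              ~~~~~~~~^^^^^^^^^^^^^^^^^^^^^^^^^^^^^^^^^^^^^^^^^^^^^^^^^^^^^^^^^^^^^^^^^^^^^^^^^^^^^^^^^^^^^^^^^^^^^^^^^^^^^^^^^^^^^^^^^^^^^^^^^^^^^^^^^^^^^
    res = _minimize_neldermead(fun, x0, args, callback, bounds=bounds,
                               **options)
    fxr = func(xr)
    fx = function(np.copy(x), *(wrapper_args + args))
  File "rack.py", line 15, in f
    for b in boxes(p[0],p[1],p[2]/500): cv2.fillPoly(R,[hull(n,b)],1)
                                                     
[... 428 characters left out ...]
n -(R&M).sum()/(R|M).sum()
Traceback (most recent call last):
  File "h.py", line 30, in rests
    o=minimize(f,g[:2],method="Nelder-Mead",options=dict(initial_simplex=[g[:2],g[:2]+[8,0],g[:2]+[0,8]],maxiter=50))
  File "h.py", line 28, in f
    R=np.zeros_like(M); cv2.fillPoly(R,[hull(n,cyl(*p))],1)
                                        ~~~~^^^^^^^^^^^
  File "h.py", line 13, in hull
    q=np.array([proj(cam,p) for p in P]); return cv2.convexHull((q*S).astype(np.float32)).astype(np.int32)
                ~~~~^^^^^^^
  File "h.py", line 8, in proj
    c=calibration(cam); K=np.array(c["mtx"]);T=np.linalg.inv(np.array(c["cam_to_world"]))
ValueError: time passes only in moves, steps and waits
```

```bash
sed -i 's/^from cell import \*/from cell import *\nimport cell, functools\ncalibration=functools.lru_cache(None)(cell.calibration)/; s/return -(R&M).sum()/return -float((R\&M).sum())/' h.py
sed -i 's/t-=(R&Ms\[n\]).sum()/t-=float((R\&Ms[n]).sum())/' rack.py
python3 rack.py
python3 - <<'E'
from h import *
for n in ("top","scene"): print(n,rests(n))
print(read_state()["clock"])
E
```

```text
top 1673
scene 1429
['top'] [6.51716e+02 3.58870e+01 9.30000e-02] -0.8520687893751064 bays [array([642.6, 133.5]), array([651.7,  35.9]), array([660.8, -61.7])]
['scene'] [6.50108e+02 3.75950e+01 8.70000e-02] -0.8251197682623389 bays [array([641.6, 135.2]), array([650.1,  37.6]), array([658.6, -60. ])]
['top', 'scene'] [6.51358e+02 3.60750e+01 9.20000e-02] -0.8259524612013298 bays [array([642.3, 133.7]), array([651.4,  36.1]), array([660.4, -61.5])]
top [(np.float64(423.4), np.float64(151.7), np.float64(0.92)), (np.float64(423.2), np.float64(-126.2), np.float64(0.951))]
scene [(np.float64(422.7), np.float64(154.1), np.float64(0.952)), (np.float64(422.0), np.float64(11.8), np.float64(0.933)), (np.float64(422.9), np.float64(-125.3), np.float64(0.939))]
1.3
```

```bash
cat >> h.py <<'E'
from scipy.spatial.transform import Rotation as Ro
RK=(651.2,36.3,0.091)
def w2r(x,y):
    c,s=np.cos(RK[2]),np.sin(RK[2]); dx,dy=x-RK[0],y-RK[1]; return np.array([c*dx+s*dy,-s*dx+c*dy])
def st():
    s=read_state(); p=s["eef_pos"]; print("t",round(float(s["clock"]),2),"pos",np.round(p,1),"rack",np.round(w2r(*p[:2]),1),"rot",np.round(s["eef_rot"],3),"F",np.round(s["wrist_force"],2),"gap",np.round(s["finger_gap"],1))
    return s
def to(x,y,z):
    s=st(); d=Ro.from_euler("xyz",s["eef_rot"]).inv().apply(np.array([x,y,z])-s["eef_pos"])
    print("units to",(x,y,z),np.round(d/50,3))
E
python3 -m jog '[[0,[0,0,0],-0.038],[0,[0,0,0],-0.038],[0,[0,0,0],-0.038],[0,[0,0,0],0]]'
python3 - <<'E'
from h import *
for p in ((423,152.5),(422.5,10.5),(422.5,-125.7)): print(w2r(*p))
to(421,152.5,60)
E
```

```text
clock: 1.7
eef_pos: [145.5, 530.4, 205.5]
eef_rot: [-3.142, -0.0, -3.049]
wrist_force: [0.2, 0.2, -1.0]
finger_gap: 65.3
finger_force: 0.0
[-216.69617787  136.45675687]
[-230.09828192   -4.91026052]
[-242.47538294 -140.54671348]
t 1.7 pos [145.5 530.4 205.5] rack [-458.7  538. ] rot [-3.142 -0.    -3.049] F [ 0.21  0.22 -1.03] gap 65.3
units to (421, 152.5, 60) [-4.79  -8.033  2.909]
```

```bash
python3 -m jog '[[0,[-0.3,-0.5,0.18],0],[0,[-0.3,-0.5,0.18],0],[0,[-0.3,-0.5,0.18],0],[0,[-0.3,-0.5,0.18],0],[0,[-0.3,-0.5,0.18],0],[0,[-0.3,-0.5,0.18],0],[0,[-0.3,-0.5,0.18],0],[0,[-0.3,-0.5,0.18],0],[0,[-0.3,-0.5,0.18],0],[0,[-0.3,-0.5,0.18],0],[0,[-0.3,-0.5,0.18],0],[0,[-0.3,-0.5,0.18],0],[0,[-0.3,-0.5,0.18],0],[0,[-0.3,-0.5,0.18],0],[0,[-0.3,-0.5,0.18],0],[0,[-0.3,-0.5,0.18],0],[0,[0,0,0],0]]'
python3 - <<'E'
from h import *
to(421,152.5,14)
im=camera("wrist"); cv2.imwrite("pics/w1.png",im[:,:,::-1])
E
```

```text
clock: 3.4
eef_pos: [421.6, 151.6, 60.6]
eef_rot: [-3.141, -0.001, -3.058]
wrist_force: [0.6, 0.0, 0.8]
finger_gap: 0.8
finger_force: 0.0
t 3.4 pos [421.6 151.6  60.6] rack [-218.2  135.7] rot [-3.141e+00 -1.000e-03 -3.058e+00] F [0.56 0.   0.79] gap 0.8
units to (421, 152.5, 14) [0.01  0.019 0.932]
```

View pics/w1.png

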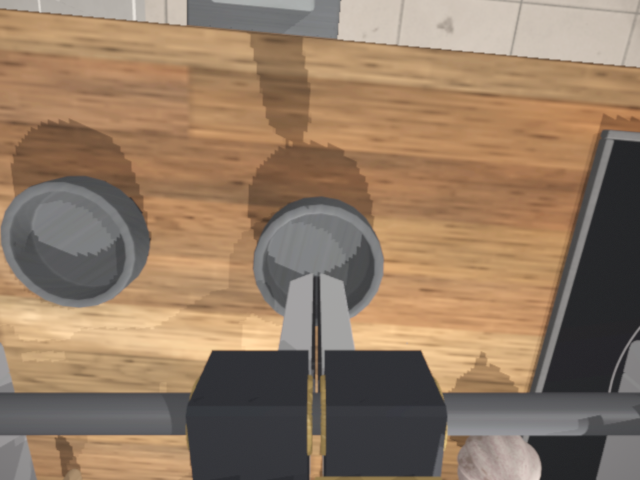

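The wrist view shows the shut tips (318,285) over the recess of the left dish, whose centre is at (318,262). Going down and dragging.

```bash
python3 -m jog '[[0,[0,0.02,0.24],0],[0,[0,0,0.24],0],[0,[0,0,0.24],0],[0,[0,0,0.21],0],[0,[0,0,0],0],[0,[0,0,0],0]]'; python3 -m jog '[[0,[-0.1,0,0],0],[0,[-0.1,0,0],0],[0,[-0.1,0,0],0],[0,[-0.1,0,0],0],[0,[-0.1,0,0],0],[0,[-0.1,0,0],0],[0,[-0.1,0,0],0],[0,[-0.1,0,0],0],[0,[-0.1,0,0],0],[0,[-0.1,0,0],0],[0,[-0.1,0,0],0],[0,[-0.1,0,0],0]]';python3 -m jog '[[0,[-0.1,0,0],0],[0,[-0.1,0,0],0]]';python3 -m jog '[[0,[-0.1,0,0],0],[0,[-0.1,0,0],0]]';python3 -m jog '[[0,[-0.1,0,0],0],[0,[-0.1,0,0],0]]';python3 -m jog '[[0,[0,0,0],0],[0,[0,0,0],0]]'; python3 -m jog '[[0,[0.1,0,0],0],[0,[0.1,0,0],0],[0,[0,0,0],0]]'
```

```text
clock: 4.05
eef_pos: [420.4, 154.8, 14.8]
eef_rot: [-3.141, -0.001, -3.051]
wrist_force: [0.5, 0.2, -0.5]
finger_gap: 0.0
finger_force: 0.0
clock: 5.25
eef_pos: [479.7, 160.0, 14.7]
eef_rot: [-3.141, -0.003, -3.051]
wrist_force: [-7.0, -0.6, 5.5]
finger_gap: 0.5
finger_force: 3.5
clock: 5.45
eef_pos: [489.7, 160.9, 14.7]
eef_rot: [-3.141, -0.003, -3.051]
wrist_force: [-7.3, -0.4, 4.0]
finger_gap: 0.7
finger_force: 3.5
clock: 5.65
eef_pos: [499.7, 161.8, 14.7]
eef_rot: [-3.141, -0.003, -3.051]
wrist_force: [-7.8, -0.7, 4.4]
finger_gap: 0.5
finger_force: 3.5
clock: 5.85
eef_pos: [509.6, 162.7, 14.7]
eef_rot: [-3.141, -0.003, -3.051]
wrist_force: [-7.3, -1.2, 3.2]
finger_gap: 0.6
finger_force: 3.5
clock: 6.05
eef_pos: [510.2, 162.8, 14.8]
eef_rot: [3.142, -0.0, -3.051]
wrist_force: [-1.3, 0.7, 0.1]
finger_gap: 0.9
finger_force: 0.8
clock: 6.35
eef_pos: [499.6, 161.8, 15.0]
eef_rot: [-3.142, -0.0, -3.051]
wrist_force: [-0.0, 0.1, -0.2]
finger_gap: 0.5
finger_force: 0.0
```

```bash
python3 -m jog '[[0,[0,0,0.0],0],[0,[0,0,-0.3],0],[0,[0,0,-0.4],0],[0,[0,0,-0.4],0]]' >/dev/null
python3 - <<'E'
from h import *
to(421,10.5,14)
print(rests("top"),rests("scene"))
E
```

```text
t 6.75 pos [500.2 161.9  70.6] rack [-138.9  138.8] rot [-3.142 -0.    -3.051] F [-0.1  -0.23  0.33] gap 0.3
units to (421, 10.5, 14) [ 1.851 -2.872  1.132]
[(np.float64(499.9), np.float64(116.2), np.float64(0.086)), (np.float64(422.6), np.float64(10.0), np.float64(0.896)), (np.float64(423.6), np.float64(-126.9), np.float64(0.938))] [(np.float64(490.7), np.float64(162.3), np.float64(0.943)), (np.float64(422.3), np.float64(12.6), np.float64(0.897)), (np.float64(422.8), np.float64(-125.9), np.float64(0.961))]
```

```bash
python3 -m jog '[[0,[0.3,-0.47,0],0],[0,[0.31,-0.48,0],0],[0,[0.31,-0.48,0],0],[0,[0.31,-0.48,0],0],[0,[0.31,-0.48,0],0],[0,[0.31,-0.47,0],0],[0,[0,0,0],0],[0,[0,0,0.3],0],[0,[0,0,0.3],0],[0,[0,0,0.3],0],[0,[0,0,0.22],0],[0,[0,0,0],0],[0,[0,0,0],0]]'; python3 -m jog '[[0,[-0.1,0,0],0],[0,[-0.1,0,0],0],[0,[-0.1,0,0],0],[0,[-0.1,0,0],0],[0,[-0.1,0,0],0],[0,[-0.1,0,0],0],[0,[-0.1,0,0],0],[0,[-0.1,0,0],0],[0,[-0.1,0,0],0],[0,[-0.1,0,0],0],[0,[-0.1,0,0],0],[0,[-0.1,0,0],0]]';python3 -m jog '[[0,[-0.1,0,0],0],[0,[-0.1,0,0],0]]';python3 -m jog '[[0,[-0.1,0,0],0],[0,[-0.1,0,0],0]]';python3 -m jog '[[0,[-0.1,0,0],0],[0,[-0.1,0,0],0]]';python3 -m jog '[[0,[0,0,0],0],[0,[0,0,0],0]]'; python3 -m jog '[[0,[0.1,0,0],0],[0,[0.1,0,0],0],[0,[0,0,0],0],[0,[0,0,-0.3],0],[0,[0,0,-0.4],0],[0,[0,0,-0.4],0]]'
python3 - <<'E'
from h import *
to(421,-126,14)
print(rests("top"),rests("scene"))
E
```

```text
clock: 8.25
eef_pos: [421.1, 11.3, 13.9]
eef_rot: [3.141, -0.001, -3.051]
wrist_force: [0.2, -0.1, 0.2]
finger_gap: 0.6
finger_force: 0.0
clock: 9.45
eef_pos: [481.2, 16.6, 13.9]
eef_rot: [-3.142, 0.0, -3.051]
wrist_force: [-1.6, -0.1, 1.4]
finger_gap: 0.6
finger_force: 0.5
clock: 9.65
eef_pos: [491.1, 17.5, 14.0]
eef_rot: [-3.142, 0.0, -3.051]
wrist_force: [-0.8, 0.9, 0.5]
finger_gap: 0.4
finger_force: 0.5
clock: 9.85
eef_pos: [501.1, 18.4, 13.9]
eef_rot: [-3.142, -0.0, -3.051]
wrist_force: [-1.2, -0.1, -0.1]
finger_gap: 0.2
finger_force: 0.5
clock: 10.05
eef_pos: [511.0, 19.3, 13.9]
eef_rot: [-3.142, -0.0, -3.051]
wrist_force: [-1.2, -0.4, 0.6]
finger_gap: 0.3
finger_force: 0.5
clock: 10.25
eef_pos: [510.7, 19.2, 13.9]
eef_rot: [-3.142, 0.0, -3.051]
wrist_force: [0.2, -0.7, -0.8]
finger_gap: 0.5
finger_force: 0.0
clock: 10.85
eef_pos: [500.5, 18.3, 69.6]
eef_rot: [3.142, -0.0, -3.051]
wrist_force: [-0.0, 0.5, 0.6]
finger_gap: 0.8
finger_force: 0.0
t 10.85 pos [500.5  18.3  69.6] rack [-151.7   -4.2] rot [ 3.142 -0.    -3.051] F [-0.04  0.49  0.58] gap 0.8
units to (421, -126, 14) [ 1.843 -2.731  1.112]
[(np.float64(489.2), np.float64(160.7), np.float64(0.897)), (np.float64(423.2), np.float64(-126.7), np.float64(0.958))] [(np.float64(488.7), np.float64(161.6), np.float64(0.925)), (np.float64(491.0), np.float64(18.2), np.float64(0.883)), (np.float64(424.2), np.float64(-123.9), np.float64(0.904))]
```

```bash
python3 -m jog '[[0,[0.3,-0.45,0],0],[0,[0.31,-0.46,0],0],[0,[0.31,-0.45,0],0],[0,[0.31,-0.46,0],0],[0,[0.31,-0.45,0],0],[0,[0.3,-0.45,0],0],[0,[0,0,0],0],[0,[0,0,0.3],0],[0,[0,0,0.3],0],[0,[0,0,0.3],0],[0,[0,0,0.21],0],[0,[0,0,0],0],[0,[0,0,0],0]]'; python3 -m jog '[[0,[-0.1,0,0],0],[0,[-0.1,0,0],0],[0,[-0.1,0,0],0],[0,[-0.1,0,0],0],[0,[-0.1,0,0],0],[0,[-0.1,0,0],0],[0,[-0.1,0,0],0],[0,[-0.1,0,0],0],[0,[-0.1,0,0],0],[0,[-0.1,0,0],0],[0,[-0.1,0,0],0],[0,[-0.1,0,0],0]]';python3 -m jog '[[0,[-0.1,0,0],0],[0,[-0.1,0,0],0]]';python3 -m jog '[[0,[-0.1,0,0],0],[0,[-0.1,0,0],0]]';python3 -m jog '[[0,[-0.1,0,0],0],[0,[-0.1,0,0],0]]';python3 -m jog '[[0,[0,0,0],0],[0,[0,0,0],0]]'; python3 -m jog '[[0,[0.1,0,0],0],[0,[0.1,0,0],0],[0,[0,0,0],0],[0,[0,0,-0.3],0],[0,[0,0,-0.4],0],[0,[0,0,-0.4],0]]'
python3 - <<'E'
from h import *
st()
for n in ("top","scene"):
    for r in rests(n): print(n,r,np.round(w2r(*r[:2]),1))
E
```

```text
clock: 12.35
eef_pos: [421.4, -125.2, 13.4]
eef_rot: [3.141, -0.0, -3.051]
wrist_force: [-0.9, 1.4, 0.7]
finger_gap: 0.7
finger_force: 0.0
clock: 13.55
eef_pos: [481.5, -119.9, 13.4]
eef_rot: [-3.142, -0.0, -3.051]
wrist_force: [-3.0, -0.8, 0.6]
finger_gap: 0.2
finger_force: 1.4
clock: 13.75
eef_pos: [491.5, -119.0, 13.4]
eef_rot: [3.142, -0.0, -3.051]
wrist_force: [-1.8, -0.3, -0.2]
finger_gap: 0.2
finger_force: 1.4
clock: 13.95
eef_pos: [501.4, -118.1, 13.4]
eef_rot: [-3.142, -0.0, -3.051]
wrist_force: [-3.0, -0.4, 0.7]
finger_gap: 0.3
finger_force: 1.4
clock: 14.15
eef_pos: [511.4, -117.3, 13.4]
eef_rot: [3.142, -0.0, -3.051]
wrist_force: [-3.7, 0.1, 0.5]
finger_gap: 0.5
finger_force: 1.4
clock: 14.35
eef_pos: [511.3, -117.3, 13.5]
eef_rot: [-3.141, 0.001, -3.051]
wrist_force: [-0.3, -0.1, 1.1]
finger_gap: 0.6
finger_force: 0.0
clock: 14.95
eef_pos: [500.8, -118.2, 69.1]
eef_rot: [3.141, -0.0, -3.051]
wrist_force: [-0.3, 0.4, 0.1]
finger_gap: 0.0
finger_force: 0.0
t 14.95 pos [ 500.8 -118.2   69.1] rack [-163.8 -140.2] rot [ 3.141 -0.    -3.051] F [-0.35  0.37  0.09] gap 0.0
top (np.float64(490.7), np.float64(160.8), np.float64(0.933)) [-148.5  138.6]
top (np.float64(492.4), np.float64(18.3), np.float64(0.966)) [-159.8   -3.5]
scene (np.float64(488.7), np.float64(161.6), np.float64(0.924)) [-150.4  139.5]
scene (np.float64(489.9), np.float64(18.2), np.float64(0.894)) [-162.3   -3.4]
scene (np.float64(492.3), np.float64(-116.9), np.float64(0.954)) [-172.2 -138.1]
```

Drag force reads about 7.4 N for the left rest, 1.1 N for the centre one and 2.9 N for the right one (pad force 3.5, 0.5 and 1.4 N). So left (A) is the grippiest and goes to the right bay, centre (B) is the slickest and goes to the left bay, and right (C) goes to the middle bay. First I'll pull A back out of the way.

```bash
python3 -m jog '[[0,[-0.02,0.3,0],0],[0,[-0.02,0.48,0],0],[0,[-0.02,0.48,0],0],[0,[-0.02,0.48,0],0],[0,[-0.02,0.48,0],0],[0,[-0.03,0.48,0],0],[0,[-0.03,0.48,0],0],[0,[-0.02,0.48,0],0],[0,[-0.02,0.48,0],0],[0,[-0.02,0.48,0],0],[0,[-0.02,0.48,0],0],[0,[-0.02,0.48,0],0],[0,[0,0,0],0],[0,[0,0,0],0]]'
python3 - <<'E'
from h import *
s=st()
E
python3 -m jog '[[0,[0,0,0.3],0],[0,[0,0,0.3],0],[0,[0,0,0.3],0],[0,[0,0,0.21],0],[0,[0,0,0],0],[0,[0.1,0,0],0],[0,[0.1,0,0],0],[0,[0.12,0,0],0],[0,[0.12,0,0],0],[0,[0.12,0,0],0],[0,[0.12,0,0],0],[0,[0.12,0,0],0],[0,[0.12,0,0],0],[0,[0.12,0,0],0],[0,[0.12,0,0],0],[0,[0.12,0,0],0],[0,[0.12,0,0],0],[0,[0.12,0,0],0],[0,[0.12,0,0],0]]'; python3 -m jog '[[0,[0.12,0,0],0],[0,[0.12,0,0],0],[0,[0.12,0,0],0],[0,[0,0,0],0],[0,[-0.1,0,0],0],[0,[-0.1,0,0],0],[0,[0,0,-0.3],0],[0,[0,0,-0.4],0],[0,[0,0,-0.4],0]]'
python3 - <<'E'
from h import *
st()
for n in ("top","scene"):
    for r in rests(n): print(n,r,np.round(w2r(*r[:2]),1))
E
```

```text
clock: 16.55
eef_pos: [488.0, 161.4, 67.6]
eef_rot: [-3.141, -0.001, -3.05]
wrist_force: [-0.3, 0.0, 0.3]
finger_gap: 0.9
finger_force: 0.0
t 16.55 pos [488.  161.4  67.6] rack [-151.2  139.4] rot [-3.141e+00 -1.000e-03 -3.050e+00] F [-0.32  0.04  0.32] gap 0.9
clock: 18.45
eef_pos: [407.3, 153.6, 13.4]
eef_rot: [3.141, 0.002, -3.051]
wrist_force: [5.2, -0.2, 1.8]
finger_gap: 0.6
finger_force: 2.5
clock: 19.35
eef_pos: [399.1, 152.6, 68.3]
eef_rot: [-3.141, -0.002, -3.051]
wrist_force: [-0.3, -0.0, 0.4]
finger_gap: 0.4
finger_force: 0.0
t 19.35 pos [399.1 152.6  68.3] rack [-240.5  138.8] rot [-3.141e+00 -2.000e-03 -3.051e+00] F [-0.34 -0.03  0.42] gap 0.4
top (np.float64(492.9), np.float64(-118.2), np.float64(0.966)) [-171.7 -139.5]
top (np.float64(453.4), np.float64(-391.3), np.float64(0.551)) [-235.8 -407.9]
scene (np.float64(408.4), np.float64(156.6), np.float64(0.899)) [-230.9  141.9]
scene (np.float64(490.8), np.float64(16.9), np.float64(0.893)) [-161.5   -4.7]
scene (np.float64(491.6), np.float64(-117.3), np.float64(0.94)) [-172.9 -138.5]
```

```bash
python3 -m jog '[[0,[-0.22,-0.4,0],0],[0,[-0.23,-0.41,0],0],[0,[-0.23,-0.41,0],0],[0,[-0.23,-0.41,0],0],[0,[-0.23,-0.41,0],0],[0,[-0.23,-0.41,0],0],[0,[-0.22,-0.4,0],0],[0,[0,0,0],0],[0,[0,0,0.3],0],[0,[0,0,0.3],0],[0,[0,0,0.3],0],[0,[0,0,0.18],0],[0,[0,0,0],0]]'; python3 -m jog '[[0,[-0.1,0,0],0],[0,[-0.1,0,0],0],[0,[-0.1,0,0],0],[0,[-0.1,0,0],0],[0,[-0.1,0,0],0],[0,[-0.1,0,0],0],[0,[-0.1,0,0],0],[0,[-0.1,0,0],0],[0,[-0.1,0,0],0],[0,[-0.1,0,0],0],[0,[-0.1,0,0],0],[0,[-0.1,0,0],0],[0,[-0.1,0,0],0],[0,[-0.1,0,0],0],[0,[0,0,0],0],[0,[0.2,0,0],0],[0,[0.2,0,0],0]]';python3 -m jog '[[0,[0,0.1,0],0],[0,[0,0.1,0],0],[0,[0,0.1,0],0],[0,[0,0.1,0],0],[0,[0,0.12,0],0],[0,[0,0.12,0],0],[0,[0,0.12,0],0],[0,[0,0.12,0],0],[0,[0,0.12,0],0],[0,[0,0.12,0],0],[0,[0,0.12,0],0],[0,[0,0.12,0],0],[0,[0,0.12,0],0],[0,[0,0.12,0],0],[0,[0,0.12,0],0],[0,[0,0.12,0],0],[0,[0,0.12,0],0],[0,[0,0.12,0],0],[0,[0,0.12,0],0],[0,[0,0.12,0],0]]'; python3 -m jog '[[0,[0,0.1,0],0],[0,[0,0,0],0],[0,[0,-0.1,0],0],[0,[0,-0.1,0],0],[0,[0,-0.1,0],0],[0,[0,-0.1,0],0],[0,[0,0,0],0]]'
python3 - <<'E'
from h import *
st()
for n in ("top","scene"):
    im=camera(n); cv2.imwrite(f"pics/{n}2.png",im[:,:,::-1])
    for r in rests(n): print(n,r,np.round(w2r(*r[:2]),1))
im=camera("wrist"); cv2.imwrite("pics/w2.png",im[:,:,::-1])
E
```

```text
clock: 20.85
eef_pos: [490.0, 18.4, 12.4]
eef_rot: [3.141, -0.003, -3.051]
wrist_force: [0.4, 0.5, -0.7]
finger_gap: 0.7
finger_force: 0.0
clock: 22.55
eef_pos: [539.9, 22.5, 13.7]
eef_rot: [3.142, -0.0, -3.051]
wrist_force: [0.1, 0.2, -0.1]
finger_gap: 0.7
finger_force: 0.0
clock: 24.55
eef_pos: [530.4, 138.5, 14.0]
eef_rot: [3.142, -0.0, -3.051]
wrist_force: [-0.2, -1.7, 0.7]
finger_gap: 0.6
finger_force: 0.5
clock: 25.25
eef_pos: [532.0, 122.3, 14.0]
eef_rot: [-3.142, -0.0, -3.052]
wrist_force: [0.0, 0.8, 0.3]
finger_gap: 0.4
finger_force: 0.0
t 25.25 pos [532.  122.3  14. ] rack [-110.9   96.5] rot [-3.142 -0.    -3.052] F [0.03 0.82 0.31] gap 0.4
top (np.float64(492.2), np.float64(-119.1), np.float64(0.96)) [-172.5 -140.3]
scene (np.float64(407.8), np.float64(156.1), np.float64(0.919)) [-231.5  141.4]
scene (np.float64(530.5), np.float64(126.8), np.float64(0.712)) [-112.   101.1]
scene (np.float64(491.7), np.float64(-117.9), np.float64(0.928)) [-172.9 -139.1]
```

View pics/scene2.png

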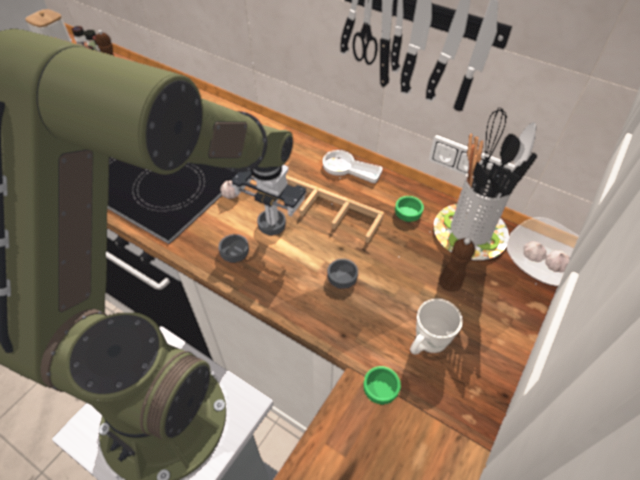

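View pics/w2.png

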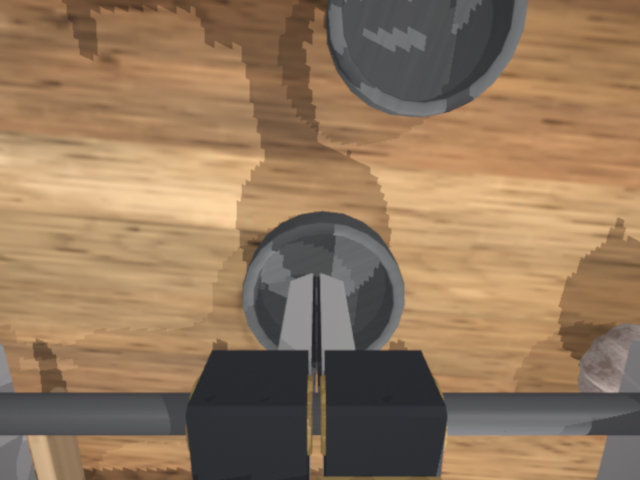

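The scene view shows B at (271,221) in front of the left bay, A parked at (234,248) and C at (342,274). In the wrist view the tips (316,280) sit inside B, whose centre is at (324,292). Sliding B in.

```bash
python3 -m jog '[[0,[-0.1,0.03,0],0],[0,[-0.1,0,0],0],[0,[-0.1,0,0],0],[0,[-0.1,0,0],0],[0,[-0.1,0,0],0],[0,[-0.1,0,0],0],[0,[-0.1,0,0],0],[0,[-0.1,0,0],0],[0,[-0.1,0,0],0],[0,[-0.1,0,0],0],[0,[-0.1,0,0],0],[0,[-0.1,0,0],0],[0,[-0.1,0,0],0],[0,[-0.1,0,0],0],[0,[-0.1,0,0],0],[0,[-0.1,0,0],0],[0,[-0.1,0,0],0],[0,[-0.1,0,0],0]]'
python3 - <<'E'
from h import *
st()
E
python3 -m jog '[[0,[-0.1,0,0],0],[0,[-0.1,0,0],0],[0,[-0.1,0,0],0],[0,[-0.1,0,0],0],[0,[-0.1,0,0],0],[0,[-0.1,0,0],0],[0,[-0.1,0,0],0]]'; python3 -m jog '[[0,[-0.1,0,0],0],[0,[-0.03,0,0],0],[0,[0,0,0],0]]'
python3 - <<'E'
from h import *
st()
E
```

```text
clock: 27.4
eef_pos: [621.8, 132.7, 13.9]
eef_rot: [3.142, -0.0, -3.051]
wrist_force: [-1.4, -0.1, 0.7]
finger_gap: 0.7
finger_force: 0.4
t 27.4 pos [621.8 132.7  13.9] rack [-20.5  98.7] rot [ 3.142 -0.    -3.051] F [-1.38 -0.13  0.73] gap 0.7
clock: 28.1
eef_pos: [656.6, 135.9, 14.0]
eef_rot: [-3.142, 0.0, -3.051]
wrist_force: [-0.8, -0.2, 0.2]
finger_gap: -0.0
finger_force: 0.4
clock: 28.4
eef_pos: [662.9, 136.4, 13.9]
eef_rot: [3.142, 0.0, -3.051]
wrist_force: [-0.7, -0.0, -0.4]
finger_gap: 0.1
finger_force: 0.0
t 28.4 pos [662.9 136.4  13.9] rack [20.7 98.7] rot [ 3.142  0.    -3.051] F [-0.67 -0.03 -0.4 ] gap 0.1
```

```bash
python3 -m jog '[[0,[0.15,0,0],0],[0,[0.15,0,0],0],[0,[0,0,0],0],[0,[0,0,-0.3],0],[0,[0,0,-0.4],0],[0,[0,0,-0.4],0],[0,[0.3,-0.4,0],0],[0,[0.3,-0.4,0],0],[0,[0.3,-0.4,0],0],[0,[0.3,-0.4,0],0],[0,[0.3,-0.4,0],0],[0,[0.3,-0.4,0],0],[0,[0.3,-0.4,0],0],[0,[0.3,-0.4,0],0],[0,[0.3,-0.4,0],0],[0,[0.3,-0.4,0],0],[0,[0.3,-0.4,0],0],[0,[0.25,-0.35,0],0],[0,[0,0,0],0]]'
python3 - <<'E'
from h import *
s=st(); 
for n in ("top","scene"):
    for r in rests(n): print(n,r,np.round(w2r(*r[:2]),1))
im=camera("top")[120:400,130:500]; cv2.imwrite("pics/t3.png",cv2.resize(im,None,fx=2.1,fy=2.1)[:,:,::-1])
E
```

```text
clock: 30.3
eef_pos: [492.0, -119.1, 70.2]
eef_rot: [-3.141, 0.001, -3.053]
wrist_force: [0.1, -0.2, -0.1]
finger_gap: 0.8
finger_force: 0.0
t 30.3 pos [ 492.  -119.1   70.2] rack [-172.6 -140.3] rot [-3.141e+00  1.000e-03 -3.053e+00] F [ 0.13 -0.15 -0.07] gap 0.8
top (np.float64(409.2), np.float64(154.2), np.float64(0.95)) [-230.3  139.4]
top (np.float64(644.4), np.float64(134.9), np.float64(0.942)) [ 2.2 98.8]
scene (np.float64(407.6), np.float64(154.5), np.float64(0.868)) [-231.9  139.8]
scene (np.float64(643.9), np.float64(134.7), np.float64(0.096)) [ 1.7 98.7]
scene (np.float64(491.8), np.float64(-117.5), np.float64(0.891)) [-172.7 -138.7]
```

View pics/t3.png

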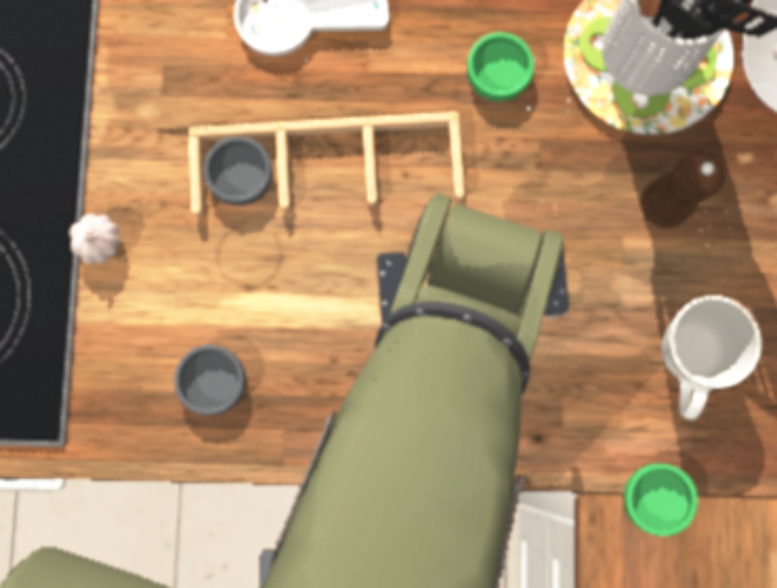

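The top crop shows B at (238,168), fully inside the left bay, and A out at (210,380). Next is C: +y into line with the middle bay, re-centre the tips, then in.

```bash
python3 -m jog '[[0,[0,0,0.3],0],[0,[0,0,0.3],0],[0,[0,0,0.3],0],[0,[0,0,0.22],0],[0,[0,0,0],0],[0,[0,0.1,0],0],[0,[0,0.1,0],0],[0,[0,0.1,0],0],[0,[0,0.1,0],0],[0,[0,0.12,0],0],[0,[0,0.12,0],0],[0,[0,0.12,0],0],[0,[0,0.12,0],0],[0,[0,0.12,0],0],[0,[0,0.12,0],0],[0,[0,0.12,0],0],[0,[0,0.12,0],0],[0,[0,0.12,0],0],[0,[0,0.12,0],0],[0,[0,0.12,0],0]]'; python3 -m jog '[[0,[0,0.12,0],0],[0,[0,0.12,0],0],[0,[0,0.12,0],0],[0,[0,0.12,0],0],[0,[0,0.12,0],0],[0,[0,0.12,0],0],[0,[0,0.12,0],0],[0,[0,0.12,0],0],[0,[0,0.12,0],0],[0,[0,0.12,0],0],[0,[0,0.12,0],0],[0,[0,0.12,0],0],[0,[0,0.02,0],0],[0,[0,0,0],0],[0,[0,-0.1,0],0],[0,[0,-0.1,0],0],[0,[0,-0.1,0],0],[0,[0,-0.1,0],0],[0,[0,0,0],0]]'
python3 - <<'E'
from h import *
st()
for n in ("top","scene"):
    for r in rests(n): print(n,r,np.round(w2r(*r[:2]),1))
E
```

```text
clock: 32.55
eef_pos: [484.6, -31.3, 12.9]
eef_rot: [-3.142, -0.0, -3.051]
wrist_force: [0.9, -3.9, 3.3]
finger_gap: 0.3
finger_force: 2.0
clock: 34.45
eef_pos: [479.9, 20.3, 12.9]
eef_rot: [3.142, -0.0, -3.052]
wrist_force: [0.1, 0.6, 0.6]
finger_gap: 0.5
finger_force: 0.0
t 34.45 pos [479.9  20.3  12.9] rack [-172.    -0.4] rot [ 3.142 -0.    -3.052] F [0.11 0.64 0.63] gap 0.5
top (np.float64(407.9), np.float64(154.2), np.float64(0.694)) [-231.6  139.5]
top (np.float64(643.2), np.float64(134.8), np.float64(0.941)) [ 1.  98.8]
scene (np.float64(407.5), np.float64(155.9), np.float64(0.896)) [-231.8  141.3]
scene (np.float64(478.1), np.float64(24.3), np.float64(0.598)) [-173.5    3.8]
```

```bash
python3 -m jog '[[0,[-0.12,0.01,0],0],[0,[-0.12,0,0],0],[0,[-0.12,0,0],0],[0,[-0.12,0,0],0],[0,[-0.12,0,0],0],[0,[-0.12,0,0],0],[0,[-0.12,0,0],0],[0,[-0.12,0,0],0],[0,[-0.12,0,0],0],[0,[-0.12,0,0],0],[0,[-0.12,0,0],0],[0,[-0.12,0,0],0],[0,[-0.12,0,0],0],[0,[-0.12,0,0],0]]'
python3 - <<'E'
from h import *
st()
for n in ("scene","top"):
    for r in rests(n): print(n,r,np.round(w2r(*r[:2]),1))
E
```

```text
clock: 36.05
eef_pos: [564.0, 29.1, 13.0]
eef_rot: [3.142, 0.0, -3.051]
wrist_force: [-3.1, -0.2, -0.1]
finger_gap: 0.3
finger_force: 1.2
t 36.05 pos [564.   29.1  13. ] rack [-87.5   0.8] rot [ 3.142  0.    -3.051] F [-3.09 -0.22 -0.14] gap 0.3
scene (np.float64(407.9), np.float64(155.8), np.float64(0.919)) [-231.4  141.1]
scene (np.float64(543.7), np.float64(30.4), np.float64(0.739)) [-107.6    3.9]
top (np.float64(423.6), np.float64(178.9), np.float64(0.099)) [-213.7  162.7]
top (np.float64(644.0), np.float64(139.0), np.float64(0.577)) [  2.2 102.9]
```

```bash
python3 -m jog '[[0,[-0.12,-0.01,0],0],[0,[-0.12,0,0],0],[0,[-0.12,0,0],0],[0,[-0.12,0,0],0],[0,[-0.12,0,0],0],[0,[-0.12,0,0],0],[0,[-0.12,0,0],0],[0,[-0.12,0,0],0]]'; python3 -m jog '[[0,[-0.12,0,0],0],[0,[-0.12,0,0],0],[0,[-0.12,0,0],0],[0,[-0.12,0,0],0],[0,[-0.12,0,0],0],[0,[-0.12,0,0],0],[0,[-0.12,0,0],0],[0,[-0.12,0,0],0],[0,[-0.12,0,0],0],[0,[-0.1,0,0],0],[0,[0,0,0],0],[0,[0.15,0,0],0],[0,[0.15,0,0],0],[0,[0,0,0],0],[0,[0,0,-0.3],0],[0,[0,0,-0.4],0],[0,[0,0,-0.4],0]]'
python3 - <<'E'
from h import *
st()
E
```

```text
clock: 37.05
eef_pos: [611.8, 32.9, 12.9]
eef_rot: [-3.142, -0.0, -3.051]
wrist_force: [-3.3, -0.5, 0.9]
finger_gap: 0.4
finger_force: 1.3
clock: 38.75
eef_pos: [655.4, 36.9, 69.9]
eef_rot: [-3.142, 0.001, -3.051]
wrist_force: [0.1, 0.0, 0.3]
finger_gap: 0.7
finger_force: 0.0
t 38.75 pos [655.4  36.9  69.9] rack [4.2 0.2] rot [-3.142e+00  1.000e-03 -3.051e+00] F [0.1  0.05 0.26] gap 0.7
```

```bash
python3 -m jog '[[0,[0.39,0.23,0],0],[0,[0.39,0.23,0],0],[0,[0.39,0.23,0],0],[0,[0.39,0.23,0],0],[0,[0.39,0.24,0],0],[0,[0.39,0.23,0],0],[0,[0.39,0.23,0],0],[0,[0.39,0.24,0],0],[0,[0.39,0.23,0],0],[0,[0.39,0.24,0],0],[0,[0.39,0.23,0],0],[0,[0.39,0.24,0],0],[0,[0,0,0],0],[0,[0,0,0],0]]'
python3 - <<'E'
from h import *
st()
for n in ("top","scene"):
    for r in rests(n): print(n,r,np.round(w2r(*r[:2]),1))
E
```

```text
clock: 40.15
eef_pos: [410.2, 155.4, 69.0]
eef_rot: [3.141, 0.002, -3.051]
wrist_force: [-0.4, 0.1, 0.7]
finger_gap: 0.4
finger_force: 0.0
t 40.15 pos [410.2 155.4  69. ] rack [-229.2  140.5] rot [ 3.141e+00  2.000e-03 -3.051e+00] F [-0.4   0.07  0.66] gap 0.4
top (np.float64(643.5), np.float64(134.2), np.float64(0.952)) [ 1.2 98.2]
top (np.float64(651.0), np.float64(36.0), np.float64(0.939)) [-0.2 -0.3]
scene (np.float64(408.3), np.float64(153.7), np.float64(0.934)) [-231.2  139. ]
scene (np.float64(641.3), np.float64(137.1), np.float64(0.901)) [ -0.7 101.3]
scene (np.float64(650.3), np.float64(37.9), np.float64(0.911)) [-0.8  1.7]
```

C is in place. Now A: along −y.

```bash
python3 -m jog '[[0,[0.03,0,0.3],0],[0,[0,0,0.3],0],[0,[0,0,0.3],0],[0,[0,0,0.21],0],[0,[0,0,0],0],[0,[0,-0.1,0],0],[0,[0,-0.1,0],0],[0,[0,-0.12,0],0],[0,[0,-0.12,0],0],[0,[0,-0.12,0],0],[0,[0,-0.12,0],0],[0,[0,-0.12,0],0],[0,[0,-0.12,0],0],[0,[0,-0.12,0],0],[0,[0,-0.12,0],0],[0,[0,-0.12,0],0],[0,[0,-0.12,0],0],[0,[0,-0.12,0],0],[0,[0,-0.12,0],0],[0,[0,-0.12,0],0]]'
python3 - <<'E'
from h import *
st()
for n in ("scene",):
    for r in rests(n): print(n,r,np.round(w2r(*r[:2]),1))
E
```

```text
clock: 42.35
eef_pos: [416.1, 67.2, 12.8]
eef_rot: [3.141, 0.001, -3.052]
wrist_force: [-0.7, 6.3, 3.7]
finger_gap: 0.6
finger_force: 2.9
t 42.35 pos [416.1  67.2  12.8] rack [-231.3   52.1] rot [ 3.141e+00  1.000e-03 -3.052e+00] F [-0.73  6.34  3.67] gap 0.6
scene (np.float64(641.6), np.float64(135.5), np.float64(0.937)) [-0.5 99.7]
scene (np.float64(414.3), np.float64(87.0), np.float64(0.646)) [-231.3   72. ]
scene (np.float64(650.3), np.float64(38.3), np.float64(0.929)) [-0.7  2.1]
```

```bash
python3 -m jog '[[0,[0,-0.12,0],0],[0,[0,-0.12,0],0],[0,[0,-0.12,0],0],[0,[0,-0.12,0],0],[0,[0,-0.12,0],0],[0,[0,-0.12,0],0],[0,[0,-0.12,0],0],[0,[0,-0.12,0],0],[0,[0,-0.12,0],0],[0,[0,-0.12,0],0],[0,[0,-0.12,0],0],[0,[0,-0.12,0],0],[0,[0,-0.12,0],0],[0,[0,-0.12,0],0]]'; python3 -m jog '[[0,[0,-0.12,0],0],[0,[0,-0.12,0],0],[0,[0,-0.12,0],0],[0,[0,-0.12,0],0],[0,[0,-0.12,0],0],[0,[0,-0.12,0],0],[0,[0,-0.12,0],0],[0,[0,-0.12,0],0],[0,[0,-0.12,0],0],[0,[0,-0.12,0],0],[0,[0,-0.12,0],0],[0,[0,-0.12,0],0],[0,[0,-0.12,0],0],[0,[0,-0.12,0],0],[0,[0,-0.04,0],0],[0,[0,0,0],0]]'; python3 -m jog '[[0,[0,0.15,0],0],[0,[0,0.15,0],0],[0,[0,0.1,0],0],[0,[0,0,0],0]]'
python3 - <<'E'
from h import *
st()
for n in ("scene","top"):
    for r in rests(n): print(n,r,np.round(w2r(*r[:2]),1))
E
```

```text
clock: 43.85
eef_pos: [423.4, -16.2, 12.6]
eef_rot: [3.141, -0.0, -3.051]
wrist_force: [-0.3, 6.1, 3.8]
finger_gap: 0.2
finger_force: 3.1
clock: 45.45
eef_pos: [431.1, -102.0, 12.5]
eef_rot: [3.141, -0.0, -3.052]
wrist_force: [0.3, 3.5, 2.2]
finger_gap: 0.2
finger_force: 1.6
clock: 45.85
eef_pos: [429.3, -81.3, 12.4]
eef_rot: [-3.142, -0.0, -3.05]
wrist_force: [0.5, 0.3, 1.5]
finger_gap: 0.5
finger_force: 0.0
t 45.85 pos [429.3 -81.3  12.4] rack [-231.6  -96.9] rot [-3.142 -0.    -3.05 ] F [0.52 0.28 1.48] gap 0.5
scene (np.float64(428.2), np.float64(-82.9), np.float64(0.682)) [-232.9  -98.4]
top (np.float64(644.0), np.float64(134.9), np.float64(0.954)) [ 1.8 98.8]
top (np.float64(650.8), np.float64(33.5), np.float64(0.859)) [-0.7 -2.8]
top (np.float64(455.8), np.float64(-400.0), np.float64(0.555)) [-234.2 -416.7]
```

```bash
python3 -m jog '[[0,[-0.12,-0.02,-0.02],0],[0,[-0.12,0,0],0],[0,[-0.12,0,0],0],[0,[-0.12,0,0],0],[0,[-0.12,0,0],0],[0,[-0.12,0,0],0],[0,[-0.12,0,0],0],[0,[-0.12,0,0],0],[0,[-0.12,0,0],0],[0,[-0.12,0,0],0],[0,[-0.12,0,0],0],[0,[-0.12,0,0],0],[0,[-0.12,0,0],0],[0,[-0.12,0,0],0],[0,[-0.12,0,0],0],[0,[-0.12,0,0],0],[0,[-0.12,0,0],0],[0,[-0.12,0,0],0],[0,[-0.12,0,0],0],[0,[-0.12,0,0],0]]'; python3 -m jog '[[0,[-0.12,0,0],0],[0,[-0.12,0,0],0],[0,[-0.12,0,0],0]]'
python3 - <<'E'
from h import *
st()
for n in ("scene","top"):
    for r in rests(n): print(n,r,np.round(w2r(*r[:2]),1))
E
```

```text
clock: 48.05
eef_pos: [548.5, -72.1, 13.2]
eef_rot: [3.141, -0.003, -3.051]
wrist_force: [-8.1, -1.0, 5.5]
finger_gap: 0.6
finger_force: 4.1
clock: 48.35
eef_pos: [566.5, -70.5, 13.2]
eef_rot: [3.141, -0.003, -3.051]
wrist_force: [-9.4, -0.4, 6.4]
finger_gap: 0.4
finger_force: 4.2
t 48.35 pos [566.5 -70.5  13.2] rack [-94.1 -98.6] rot [ 3.141e+00 -3.000e-03 -3.051e+00] F [-9.45 -0.45  6.42] gap 0.4
scene (np.float64(642.3), np.float64(135.6), np.float64(0.671)) [ 0.2 99.7]
scene (np.float64(545.6), np.float64(-71.5), np.float64(0.764)) [-115.   -97.8]
top (np.float64(643.8), np.float64(134.3), np.float64(0.947)) [ 1.5 98.3]
top (np.float64(651.4), np.float64(36.0), np.float64(0.888)) [ 0.2 -0.3]
```

```bash
python3 -m jog '[[0,[-0.12,0.01,0],0],[0,[-0.12,0,0],0],[0,[-0.12,0,0],0],[0,[-0.12,0,0],0],[0,[-0.12,0,0],0],[0,[-0.12,0,0],0],[0,[-0.12,0,0],0],[0,[-0.12,0,0],0],[0,[-0.12,0,0],0]]'; python3 -m jog '[[0,[-0.12,0,0],0],[0,[-0.12,0,0],0],[0,[-0.12,0,0],0],[0,[-0.12,0,0],0],[0,[-0.12,0,0],0],[0,[-0.12,0,0],0],[0,[-0.12,0,0],0],[0,[-0.12,0,0],0],[0,[-0.12,0,0],0],[0,[-0.1,0,0],0],[0,[0,0,0],0]]'; python3 -m jog '[[0,[0.15,0,0],0],[0,[0.15,0,0],0],[0,[0,0,0],0],[0,[0,0,-0.3],0],[0,[0,0,-0.4],0],[0,[0,0,-0.5],0],[0,[0,0,-0.5],0],[0,[0.4,0,-0.4],0],[0,[0.5,0,-0.4],0],[0,[0.5,0,0],0],[0,[0.5,0,0],0],[0,[0.5,0,0],0],[0,[0.5,0,0],0],[0,[0.5,0,0],0],[0,[0,0,0],0]]'
python3 - <<'E'
from h import *
st()
for n in ("scene","top"):
    for r in rests(n): print(n,r,np.round(w2r(*r[:2]),1))
im=camera("top")[120:400,130:500]; cv2.imwrite("pics/t4.png",cv2.resize(im,None,fx=2.1,fy=2.1)[:,:,::-1])
im=camera("scene")[140:320,200:480]; cv2.imwrite("pics/s4.png",cv2.resize(im,None,fx=2.5,fy=2.5)[:,:,::-1])
E
```

```text
clock: 49.45
eef_pos: [621.2, -65.1, 13.3]
eef_rot: [3.142, -0.0, -3.051]
wrist_force: [-3.3, -1.1, -2.1]
finger_gap: 0.7
finger_force: 1.5
clock: 50.55
eef_pos: [680.2, -59.8, 13.6]
eef_rot: [-3.141, 0.001, -3.051]
wrist_force: [0.3, 0.3, -0.4]
finger_gap: 0.6
finger_force: 0.1
clock: 52.05
eef_pos: [493.8, -76.7, 139.9]
eef_rot: [-3.141, 0.001, -3.052]
wrist_force: [1.1, -0.2, 0.6]
finger_gap: 0.4
finger_force: 0.0
t 52.05 pos [493.8 -76.7 139.9] rack [-167.1  -98.3] rot [-3.141e+00  1.000e-03 -3.052e+00] F [ 1.07 -0.21  0.59] gap 0.4
scene (np.float64(641.6), np.float64(136.7), np.float64(0.434)) [ -0.4 100.9]
scene (np.float64(641.6), np.float64(55.9), np.float64(0.153)) [-7.8 20.4]
scene (np.float64(660.2), np.float64(-62.1), np.float64(0.556)) [  0.  -98.8]
top (np.float64(643.8), np.float64(135.4), np.float64(0.931)) [ 1.6 99.4]
top (np.float64(651.0), np.float64(36.5), np.float64(0.918)) [-0.2  0.2]
top (np.float64(660.9), np.float64(-63.0), np.float64(0.794)) [  0.6 -99.8]
top (np.float64(455.8), np.float64(-398.2), np.float64(0.556)) [-234.1 -414.9]
```

View pics/t4.png

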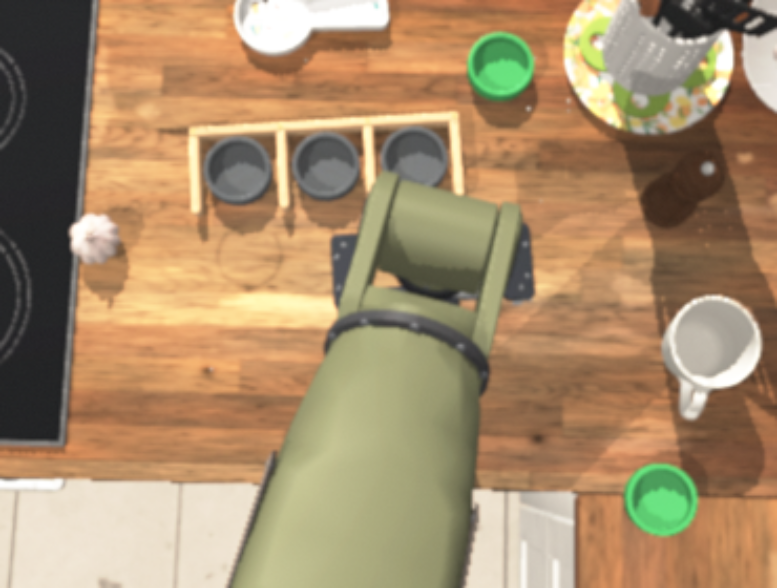

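View pics/s4.png

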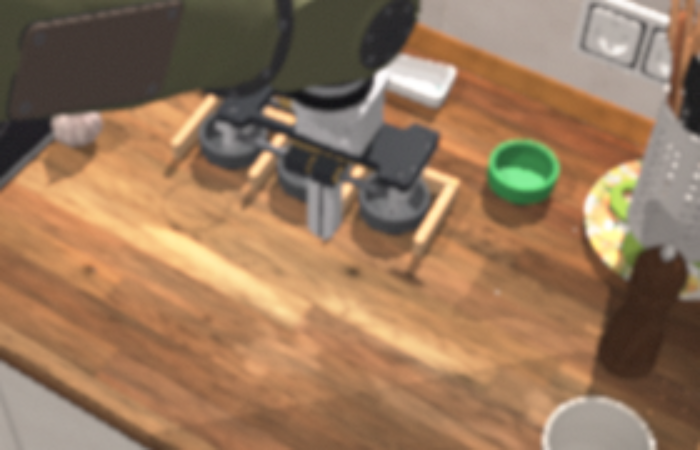

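The top crop shows the rests at (238,168), (326,165) and (415,158), each fully inside its bay and centred within about 2 mm. The mug, mill and garlic haven't moved, and the gripper is clear of everything.

```bash
python3 -c "from cell import *; print(sign_off())"
```

```text
the job is handed in; nothing more can be done
None
```

All three rests were dragged and felt in the open, then slid into the rack, slickest left, middling middle and grippiest right; the job was handed in after about 52 s, with no verdict reported back.

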